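# Show a tissue block to the bench magnifier

## Task

Lift the green tissue block out of its rack by the plastic edges of its cassette, keeping your fingers off the wax, and hold it up below the lens of the bench magnifier with its wax face square to the lens, centred in the view and about 150 mm from the lens, so that a colleague can check the tissue. Leave the other blocks, the jar and the steel mould where they are and do not bump the magnifier. The job finishes while you are still holding the block there, steady and clear of everything.

Things in the scene. Friction and masses are not known exactly. Their poses are not given: they have to be found in the camera images.
- green_mid (a point): Middle of the green block: yellow-green plate 6 mm thick (x), 28.5 wide (y), 40 tall (z); on its +x face a cream wax slab 6 x 22 x 27 mm, from 2 mm above the plate's lower end, centred in y. Point: 20 mm above the lower end, midway through the joint 12 mm; plate's mid-plane 3 mm to -x. Own +x: out of the wax face; y: between the plastic side edges; +z: label end, up in the rack. 11 to 18 g.
- green_face (a point): Centre of the green block's outer wax face (22 x 27 mm, with pink tissue in it): 6 mm to the +x side of green_mid and 4.5 mm below it (own axes). Same axes as green_mid.
- green: The whole green block, loose, upright in one of the rack's wells (which one varies). Origin in the middle of the lower end of the plastic plate; axes as green_mid. The plastic side edges stand 3.25 mm proud of the wax on either side.
- green_wax: The wax part of the green block (cream), fixed to the cassette; only touched by accident. Same origin and axes as green.
- rack: Fixed grey plastic block rack, 172 x 50 x 14 mm, on the bench; origin in the middle of its underside. Four wells along its x at -60, -20, 20, 60 mm, each 13.5 (x) by 30 (y) mm, 9 deep. A block stands with its lower end 5 mm above the bench, 31 mm of it above the rack's top, its wax facing the rack's +x. One well is empty.
- magnifier: Fixed bench magnifier: cream round base of 85 mm radius, origin in the middle of its underside; a thin stem rises from the base to 257 mm and carries the lens on the base's own -x side.
- lens: Lens in a white frame, 124 (y) x 106 (x) x 22 mm. Origin: lens centre, 296 mm above the bench, 94 mm from the base's centre to the magnifier's -x. Its z is the optical axis, 45 degrees from vertical; -z points down, away from the stem, to the viewing place (150 mm along it, 190 mm above the bench). Block square to the lens, wax towards it: the block's +x along the lens's +z.
- grey: Grey tissue block of the same shape, standing in the rack; a bystander.
- orange: Orange tissue block of the same shape, standing in the rack; a bystander.
- jar: Specimen jar with blue cap, 48 mm across and 65 mm high, standing on the bench; a bystander. Origin at the middle of its underside.
- mould: Steel base mould lying on the bench, flange 58 x 36 mm, 10 mm high; a bystander. Origin at the middle of its underside.

How it is judged:
By the outcome, as a careful person would: the job done as asked, in the order asked, and still so for the second after the job is handed in, while the arm keeps its last pose, push and grip.
It also fails if it takes over 38 s, if anything falls off the work surface, if the arm or the gripper's body presses on something with over 40 N, if the wrist force passes 120 N, or if a joint passes its speed limit or range.

## Robot

A 6-joint arm with a two-finger parallel gripper is mounted at the origin on the work surface. World frame = base frame: x ahead of the robot, y to its left, z up, the work surface at z = 0. Lengths are in m, angles in rad, forces in N, time in s.
With the tool pointing down it reaches from about 0.275 to 0.75 m from the base axis. Payload 10.2 kg.
Tool frame: the origin (TCP) lies between the finger pads; the fingertips stand 17 mm ahead of it and the grasp point (between the pads) lies 2 mm behind it (r.tips_ahead is the z of the fingertips in the tool frame, in m); z points along the fingers, y is the line along which they close (so a half turn about z gives the same grasp; the last joint's range is limited). The gripper opens to 88 mm and grips with 3 to 60 N. Pads are 18 mm wide; open, the fingers measure 123 mm over their backs; the gripper's body (75 mm by 187 mm) begins 45 mm behind the grasp point.
Start: joints at [0.964, 0.313, 1.498, -0, 1.331, -0.223], TCP at [0.197, 0.487, 0.256] pointing down, gripper open.
Joint ranges: [-2.94, 2.94], [-0.97, 2.17], [0.19, 2.56], [-1.23, 4.37], [0.02, 3.11], [-2.88, 2.88]. Speed limits (rad/s): [2.39, 2.39, 3.01, 3.14, 3.14, 3.14].

## Interface

Orientations are given as [roll, pitch, yaw] about the fixed x, y, z axes, in that order (R = Rz(yaw) Ry(pitch) Rx(roll)).
In Python, from bench import get_state, viewer, ticket, finder, r gives the robot as it stands.
- The arm moves only by the tool drive_tool, never from a script. Its argument "commands" is a list of rows, each an object with "dp": the shift along the tool's x, y, z scaled (see below), a list of three; "twist": the turn, a rotation vector about the tool's x, y, z scaled (see below), a list of three. A call has 1 to 20 rows; each row shifts and turns the commanded pose from where the row before left it, along the tool's axes as they then stand; what a row does not reach is not made up. The controller multiplies each number of a shift by 200 mm and each number of a turn by 360 degrees. A row lasts 1/10 s, in which the tool goes at most 50 mm and 8.59 degrees, less where a joint would pass 70% of its speed; a pose out of reach is approached as far as the arm can. A call with a number of a shift or a turn outside -1 to 1 is refused whole. A call with a gripper value outside its range is refused whole. "gripper" is the finger opening in mm, from 0 to 88.1, set as the call begins (left out, the last holds). The fingers move at their own pace and stop on an object; the grip force is fixed at half the most. Time passes only in rows, so rows that do not move let the fingers close. It gives the time, the measured TCP pose, the force, the opening and the grip force at its end, in the units of the state.
- get_state(): the state, without advancing time (a new reading comes with each control period).
- viewer.snapshot(name): name is "side" or "top" or "wrist"; returns the picture (420x560x3 uint8, blue, green, red); there is no depth.
- viewer.camera_model(name): a dict with "fx", "fy", "cx", "cy" (pixels), "k1" (the pictures are not rectified: a ray, as slopes to the right and down, at radius r is drawn at 1 + k1 r^2 times it, then the intrinsics apply), "R" (3x3) and "t" (3): a world point X has camera coordinates R X + t. Camera axes: x right, y down, z forward; pixel columns grow to the right and rows downward; lengths in m; the calibration is good to about 2 mm. A picture is of the moment at which its call begins: read the wrist's pose just before it. camera_model takes no time and is no camera call; for the wrist camera it gives the pose at the moment of the call.
- ticket.hand_in(): hands the job in; it is judged then, once.
Trained networks look in the newest picture that a camera, given by its name, has taken for a name from the list of things; names that differ only in an ending like _2 or _b are one class to them, and where a whole thing is asked for, a point or a joint stands for the part that bears it (a point fixed in the world has none). Each returns a list of dicts, best first, with "conf" (0 to 1); they miss things now and then, are a little off and sometimes report something else, mostly with a low value. They report only what shows in the picture. A call takes as long as a camera call.
- finder.find_in(camera, query): "rect" ([left, top, right, bottom] in pixels, round what is visible of it).
- finder.place_of(camera, query): "xy" ([column, row] in pixels: a listed point, or the origin of a listed thing).
The state is a dict: "clock": time; "qpos": joint angles; "qd": joint speeds; "joint_torque": joint torques, N m; "position": TCP position; "eef_rot": TCP orientation; "contact_force": force on the tool from outside, world axes, zero at the start; "wrist_torque": the same for the moment, N m; "width": finger opening in m; "finger_force": force on a finger pad.
Only numpy, scipy, OpenCV 4.12 (cv2) and the standard library are available. Lean on these libraries where they do the work, as an engineer would, in place of code of your own. Each camera call takes 0.05 s, during which the arm holds its last target. There are 200 camera calls.

## Working session

There is one attempt and no reset: what is moved stays moved. The work goes in short steps, Python scripts to look and compute and a tool call to move; the robot and the scene stay as the last step left them, time stands still between calls to the robot, and variables do not carry over. Pictures are saved under pics/ and viewed, at most 10 in all, crops included, and the job is handed in when it is done.

Besides the shell and the picture viewer there is one more tool, called by a JSON object that holds its "op" and its "data". drive_tool: Moves the arm, as the interface text tells. Shifts and turns lie within -1 to 1; 1 stands for 200 mm of shift or 360 degrees of turn. Its arguments: {"type":"object","properties":{"commands":{"type":"array","items":{"type":"object","properties":{"dp":{"type":"array","items":{"type":"number","minimum":-1,"maximum":1}},"twist":{"type":"array","items":{"type":"number","minimum":-1,"maximum":1}}}}},"gripper":{"type":"number"}},"required":["commands"]}

```bash
mkdir -p pics; cat > h.py <<'E'
import numpy as np, cv2
from bench import get_state, viewer, ticket, finder, r
from scipy.spatial.transform import Rotation as Ro
def ray(m,uv):
    K=np.array([[m["fx"],0,m["cx"]],[0,m["fy"],m["cy"]],[0,0,1]])
    d=(np.array(uv)-[m["cx"],m["cy"]])/[m["fx"],m["fy"]]
    s=d.copy()
    for _ in range(20): s=d/(1+m["k1"]*(s@s))
    R=np.array(m["R"]);t=np.array(m["t"])
    v=R.T@np.r_[s,1]; return -R.T@t, v/np.linalg.norm(v)
def at_z(m,uv,z):
    o,v=ray(m,uv); return o+v*(z-o[2])/v[2]
def tri(rays):
    A=0;b=0
    for o,v in rays:
        P=np.eye(3)-np.outer(v,v);A=A+P;b=b+P@o
    return np.linalg.solve(A,b)
def proj(m,X):
    c=np.array(m["R"])@X+np.array(m["t"]);s=c[:2]/c[2];s=s*(1+m["k1"]*(s@s))
    return s*[m["fx"],m["fy"]]+[m["cx"],m["cy"]]
E
python3 - <<'E'
from h import *
ims=[]
for c in ["side","top"]:
    im=viewer.snapshot(c); m=viewer.camera_model(c)
    print(c,"cam at",np.round(ray(m,(280,210)),3).tolist())
    for q in ["green_mid","green_face","green","rack","magnifier","lens","grey","orange","jar","mould"]:
        p=finder.place_of(c,q)[:2]
        print(q,[(np.round(a["xy"]).tolist(),round(a["conf"],2)) for a in p], [np.round(at_z(m,p[0]["xy"],z),3)[:2].tolist() for z in (0,.025,.296)] if p else "")
    cv2.imwrite(f"pics/{c}0.png",im)
print(get_state()["position"],get_state()["eef_rot"],r.tips_ahead)
E
```

```text
side cam at [[0.008, -0.586, 0.775], [0.549, 0.589, -0.593]]
green_mid [([219.0, 234.0], 0.51), ([374.0, 291.0], 0.29)] [[0.52, 0.216], [0.503, 0.19], [0.325, -0.091]]
green_face [([222.0, 235.0], 0.58)] [[0.527, 0.207], [0.51, 0.181], [0.329, -0.096]]
green [([220.0, 241.0], 0.58)] [[0.507, 0.189], [0.49, 0.164], [0.316, -0.107]]
rack [([223.0, 235.0], 0.68), ([221.0, 233.0], 0.42)] [[0.529, 0.206], [0.512, 0.18], [0.33, -0.097]]
magnifier [([379.0, 292.0], 0.59)] [[0.675, -0.223], [0.653, -0.235], [0.42, -0.362]]
lens [([357.0, 176.0], 0.79)] [[1.05, 0.149], [1.017, 0.125], [0.652, -0.132]]
grey [([378.0, 289.0], 0.51)] [[0.683, -0.214], [0.661, -0.226], [0.425, -0.356]]
orange [([238.0, 225.0], 0.42)] [[0.586, 0.211], [0.567, 0.185], [0.365, -0.093]]
jar [([308.0, 392.0], 0.78)] [[0.363, -0.289], [0.351, -0.299], [0.227, -0.403]]
mould [([312.0, 231.0], 0.62), ([219.0, 236.0], 0.55)] [[0.726, 0.047], [0.702, 0.027], [0.452, -0.194]]
top cam at [[0.409, -0.004, 1.14], [0.125, -0.014, -0.992]]
green_mid [([198.0, 228.0], 0.57), ([196.0, 230.0], 0.43)] [[0.512, 0.189], [0.51, 0.184], [0.485, 0.139]]
green_face [([194.0, 228.0], 0.47)] [[0.513, 0.198], [0.51, 0.194], [0.486, 0.146]]
green [([196.0, 231.0], 0.6)] [[0.504, 0.193], [0.502, 0.189], [0.48, 0.142]]
rack [([197.0, 220.0], 0.97)] [[0.533, 0.19], [0.53, 0.186], [0.5, 0.14]]
magnifier [([356.0, 160.0], 0.8)] [[0.678, -0.22], [0.672, -0.215], [0.608, -0.164]]
lens [([337.0, 140.0], 0.75), ([196.0, 220.0], 0.27)] [[0.733, -0.174], [0.726, -0.17], [0.649, -0.13]]
grey [([198.0, 218.0], 0.59)] [[0.538, 0.189], [0.536, 0.185], [0.505, 0.139]]
orange [([193.0, 204.0], 0.45)] [[0.573, 0.201], [0.57, 0.196], [0.531, 0.148]]
jar [([395.0, 282.0], 0.63)] [[0.363, -0.3], [0.364, -0.293], [0.375, -0.223]]
mould [] 
[0.19662601 0.48678682 0.2557197 ] [-3.14156799e+00 -1.07279425e-05  2.75776168e+00] 0.017
```

View pics/top0.png

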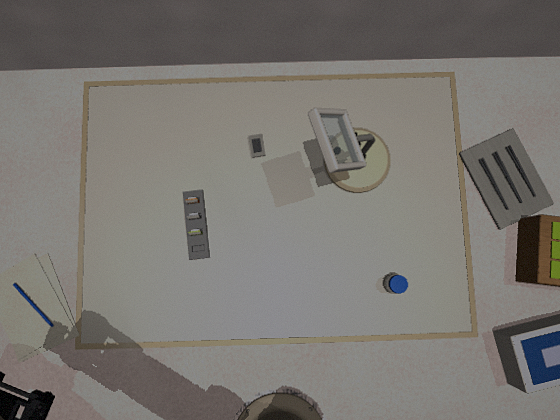

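View pics/side0.png

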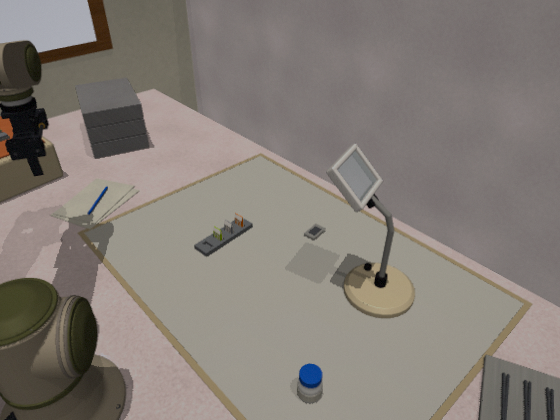

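The top view shows the rack with its long axis nearly vertical (183–210, 190–260): orange, grey, green at (196,231), and the empty well nearest the robot. The magnifier base is at (357,160), with the lens to its left at (337,140). The side view agrees: green is at (219,234), the lens at (356,177), and the mould at (314,231) is well clear.

```bash
python3 - <<'E'
from h import *
m=viewer.camera_model("top"); s=viewer.camera_model("side")
im=viewer.snapshot("top") 
# rack corners at rack top
c=[at_z(m,p,.014)[:2] for p in [(183,191),(203,190),(210,258),(190,260)]]
print("corners",np.round(c,3).tolist())
d=(c[0]+c[1]-c[2]-c[3]);print("yaw long axis",np.degrees(np.arctan2(d[1],d[0])),np.linalg.norm(d)/2, "centre",np.mean(c,0))
L=tri([ray(m,(337,140)),ray(s,(357,176))]);print("lens",L)
B=(at_z(m,(356.5,160),0)+at_z(s,(379,290),0))/2;print("base",B, L-B)
print("green", tri([ray(m,(197,229)),ray(s,(219,234))]))
st=get_state();w=viewer.camera_model("wrist")
R=Ro.from_euler("xyz",st["eef_rot"]).as_matrix()
o,v=ray(w,(w["cx"],w["cy"]));print("cam in tool",R.T@(o-st["position"]),"R",np.round(np.array(w["R"])@R,2).tolist(),w["fx"])
g=np.array([.503,.189,.2]);print("dp tool",R.T@(g-st["position"])/.2)
E
```

```text
corners [[0.606, 0.223], [0.607, 0.173], [0.436, 0.157], [0.433, 0.206]]
yaw long axis 5.539436255768257 0.17295551955964214 centre [0.52081416 0.18972788]
lens [ 0.6492358  -0.1309378   0.29729809]
base [ 0.6792232  -0.22008627  0.        ] [-0.02998741  0.08914848  0.29729809]
green [0.50618011 0.18752456 0.02675191]
cam in tool [ 7.68979856e-02  2.42521503e-05 -1.29889324e-01] R [[0.0, 1.0, -0.0], [-0.95, 0.0, -0.3], [-0.3, 0.0, 0.95]] 339.59144891631394
dp tool [-1.97808634 -0.80708537  0.27860044]
```

{"op": "drive_tool", "data": {"commands": [{"twist": [0,0,-0.0191]},{"twist": [0,0,-0.0191]},{"twist": [0,0,-0.0191]},{"twist": [0,0,-0.0191]},{"dp": [-0.0986,-0.1168,0.0343]},{"dp": [-0.0986,-0.1168,0.0343]},{"dp": [-0.0986,-0.1168,0.0343]},{"dp": [-0.0986,-0.1168,0.0343]},{"dp": [-0.0986,-0.1168,0.0343]},{"dp": [-0.0986,-0.1168,0.0343]},{"dp": [-0.0986,-0.1168,0.0343]},{"dp": [-0.0986,-0.1168,0.0343]},{"dp": [-0.0986,-0.1168,0.0343]},{"dp": [-0.0986,-0.1168,0.0343]},{"dp": [-0.0986,-0.1168,0.0343]},{"dp": [-0.0986,-0.1168,0.0343]},{"dp": [-0.0986,-0.1168,0.0343]},{"dp": [-0.0986,-0.1168,0.0343]},{"dp": [0,0,0]}]}}

```text
$.commands[0]: bad value
```

```bash
python3 - <<'E'
from h import *
m=viewer.camera_model("wrist"); im=viewer.snapshot("wrist"); cv2.imwrite("pics/w1.png",im)
for q,z in [("green_mid",.025),("green_face",.0205),("green",.005)]:
    print(q,[(np.round(a["xy"],1).tolist(),round(a["conf"],2),np.round(at_z(m,a["xy"],z),4).tolist()) for a in finder.place_of("wrist",q)[:2]])
st=get_state();print(st["qpos"],st["position"],st["eef_rot"],st["clock"])
E
```

```text
green_mid []
green_face []
green []
[ 9.63623871e-01  3.12857507e-01  1.49765768e+00 -7.04995272e-06
  1.33098071e+00 -2.23412990e-01] [0.19659721 0.48682484 0.25575788] [3.14149982e+00 2.81157739e-05 2.75783486e+00] 1.35
```

View pics/w1.png

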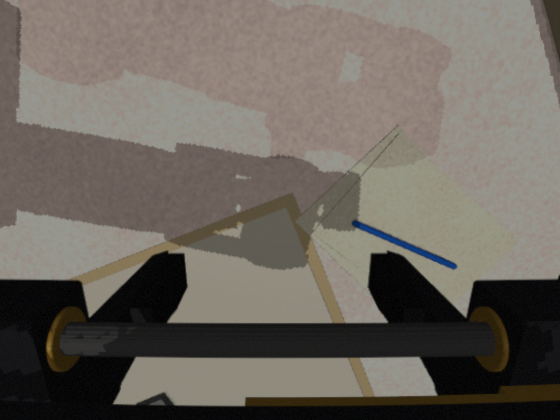

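The move was refused because each row needs both keys. The picture shows only the start area, with the fingertips at (175,265) and (380,265). I'll resend it.

{"op": "drive_tool", "data": {"commands": [{"dp": [0,0,0],"twist": [0,0,-0.0191]},{"dp": [0,0,0],"twist": [0,0,-0.0191]},{"dp": [0,0,0],"twist": [0,0,-0.0191]},{"dp": [0,0,0],"twist": [0,0,-0.0191]},{"dp": [-0.0986,-0.1168,0.0343],"twist": [0,0,0]},{"dp": [-0.0986,-0.1168,0.0343],"twist": [0,0,0]},{"dp": [-0.0986,-0.1168,0.0343],"twist": [0,0,0]},{"dp": [-0.0986,-0.1168,0.0343],"twist": [0,0,0]},{"dp": [-0.0986,-0.1168,0.0343],"twist": [0,0,0]},{"dp": [-0.0986,-0.1168,0.0343],"twist": [0,0,0]},{"dp": [-0.0986,-0.1168,0.0343],"twist": [0,0,0]},{"dp": [-0.0986,-0.1168,0.0343],"twist": [0,0,0]},{"dp": [-0.0986,-0.1168,0.0343],"twist": [0,0,0]},{"dp": [-0.0986,-0.1168,0.0343],"twist": [0,0,0]},{"dp": [-0.0986,-0.1168,0.0343],"twist": [0,0,0]},{"dp": [-0.0986,-0.1168,0.0343],"twist": [0,0,0]},{"dp": [-0.0986,-0.1168,0.0343],"twist": [0,0,0]},{"dp": [-0.0986,-0.1168,0.0343],"twist": [0,0,0]},{"dp": [0,0,0],"twist": [0,0,0]}]}}

```text
clock: 3.25
position: [0.5044, 0.1856, 0.1587]
eef_rot: [-3.141, -0.001, -3.049]
contact_force: [-0.8, -0.7, -0.5]
width: 0.0884
finger_force: 0.0
```

```bash
python3 - <<'E'
from h import *
m=viewer.camera_model("wrist"); im=viewer.snapshot("wrist"); cv2.imwrite("pics/w2.png",im)
for q,z in [("green_mid",.025),("green_face",.0205),("green",.005)]:
    print(q,[(np.round(a["xy"],1).tolist(),round(a["conf"],2),np.round(at_z(m,a["xy"],z),4).tolist()) for a in finder.place_of("wrist",q)[:2]])
st=get_state();print(st["qpos"],st["position"],st["eef_rot"],st["clock"])
E
```

```text
green_mid [([281.6, 200.8], 0.72, [0.5045, 0.1892, 0.025])]
green_face [([282.9, 207.3], 0.6, [0.5113, 0.191, 0.0205])]
green [([289.0, 188.0], 0.93, [0.4983, 0.1952, 0.005])]
[ 1.40426905e-01  4.31287010e-01  1.59302987e+00  1.78985617e-04
  1.11719958e+00 -1.52743105e+00] [0.50228651 0.18849558 0.15991994] [ 3.14142861e+00  6.91404642e-05 -3.04460945e+00] 3.45
```

View pics/w2.png

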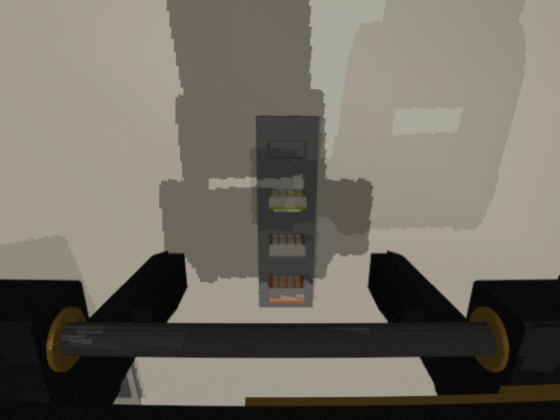

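```bash
python3 - <<'E'
import cv2
im=cv2.imread("pics/w2.png")[110:315,240:335]
im=cv2.resize(im,None,fx=2.9*1.0,fy=2.9,interpolation=cv2.INTER_NEAREST)
cv2.imwrite("pics/w2c.png",cv2.convertScaleAbs(im,alpha=1.8))
E
```

```text
(no output)
```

View pics/w2c.png

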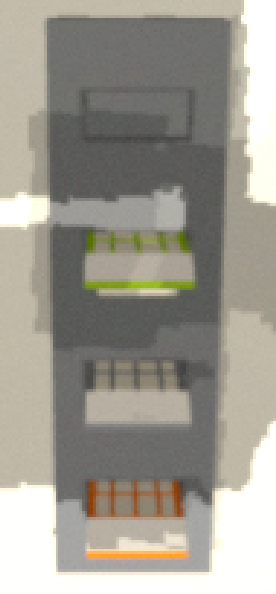

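```bash
python3 - <<'E'
from h import *
m=viewer.camera_model("wrist")
f=lambda c,r,z: np.round(at_z(m,(240+c/2.9-.5,110+r/2.9-.5),z),4)
print("top far edge L,R",f(84,290,.045),f(195,290,.045))
print("wax far edge",f(97,297,.034),f(177,297,.034))
print("grey top far",f(84,424,.045),f(192,424,.045),"empty well corners",f(83,88,.014),f(192,88,.014),f(83,138,.014),f(192,138,.014))
print("rack left edge, right edge near",f(47,17,.014),f(232,17,.014),"far",f(57,572,.014),f(212,572,.014))
st=get_state();print(st["position"],st["eef_rot"])
E
```

```text
top far edge L,R [0.5048 0.1822 0.045 ] [0.502 0.211 0.045]
wax far edge [0.51  0.186 0.034] [0.5079 0.2077 0.034 ]
grey top far [0.5431 0.1856 0.045 ] [0.5402 0.215  0.045 ] empty well corners [0.4563 0.1768 0.014 ] [0.4534 0.2068 0.014 ] [0.4702 0.178  0.014 ] [0.4672 0.2085 0.014 ]
rack left edge, right edge near [0.4383 0.1654 0.014 ] [0.4334 0.2153 0.014 ] far [0.6114 0.1822 0.014 ] [0.6066 0.2323 0.014 ]
[0.50228651 0.18849558 0.15991994] [ 3.14142861e+00  6.91404642e-05 -3.04460945e+00]
```

The crop shows the wax strip (cream, row 294) beyond the green plate, so the wax faces world +x. The block centre is near col 288 of the full picture. That picture was taken before the arm settled, so I'll descend partway and measure once more.

{"op": "drive_tool", "data": {"commands": [{"dp": [0.005,0.02,0.1],"twist": [0,0,0]},{"dp": [0,0,0.1],"twist": [0,0,0]},{"dp": [0,0,0.1],"twist": [0,0,0]},{"dp": [0,0,0],"twist": [0,0,0]},{"dp": [0,0,0],"twist": [0,0,0]},{"dp": [0,0,0],"twist": [0,0,0]}]}}

```text
clock: 4.05
position: [0.5018, 0.1921, 0.101]
eef_rot: [3.141, 0.002, -3.045]
contact_force: [-0.2, -0.0, 0.4]
width: 0.0881
finger_force: 0.0
```

```bash
python3 - <<'E'
from h import *
st=get_state();m=viewer.camera_model("wrist"); im=viewer.snapshot("wrist"); cv2.imwrite("pics/w3.png",im)
print(st["position"],st["eef_rot"],st["clock"])
im=cv2.convertScaleAbs(im,alpha=1.5)
u0,v0=proj(m,np.array([.502,.193,.04])).astype(int);print(u0,v0)
a,b=max(v0-70,0),u0-80
cv2.imwrite("pics/w3c.png",cv2.resize(im[a:a+140,b:b+160],None,fx=4,fy=4,interpolation=cv2.INTER_NEAREST));print("crop origin",b,a)
E
```

```text
[0.50182427 0.19211206 0.10095331] [ 3.14146918e+00  1.99885153e-03 -3.04483471e+00] 4.05
278 234
crop origin 198 164
```

View pics/w3c.png

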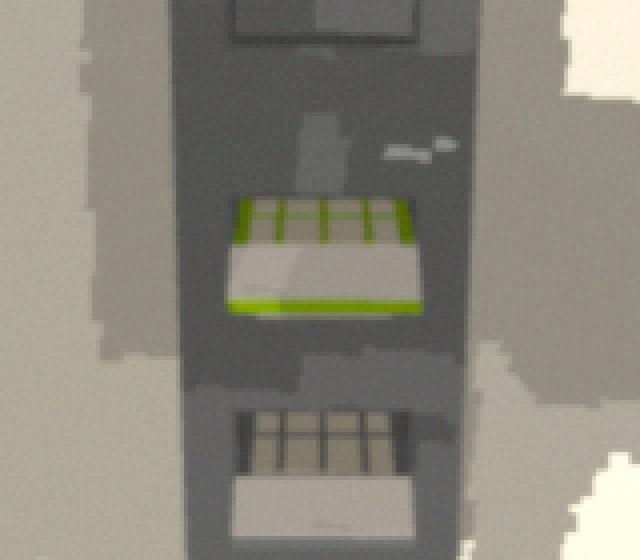

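```bash
python3 - <<'E'
from h import *
m=viewer.camera_model("wrist");st=get_state()
f=lambda c,r,z: np.round(at_z(m,(198+c/4-.5,164+r/4-.5),z),4)
for n,L,R,z in [("top far",(228,316),(422,314),.045),("strip near",(228,301),(422,299),.045),("panel near z45",(231,244),(419,244),.045),("panel near z36",(231,244),(419,244),.036),("lattice low z14",(234,198),(412,198),.014),("well far edge",(232,41),(417,40),.014)]:
    a,b=f(*L,z),f(*R,z);print(n,a,b,"w",np.linalg.norm(a-b).round(4),"c",(a+b)/2)
print(st["position"])
E
```

```text
top far [0.5067 0.1789 0.045 ] [0.5036 0.2075 0.045 ] w 0.0288 c [0.50515 0.1932  0.045  ]
strip near [0.5043 0.1788 0.045 ] [0.5012 0.2073 0.045 ] w 0.0287 c [0.50275 0.19305 0.045  ]
panel near z45 [0.4953 0.1785 0.045 ] [0.4926 0.2058 0.045 ] w 0.0274 c [0.49395 0.19215 0.045  ]
panel near z36 [0.4987 0.1782 0.036 ] [0.4959 0.2068 0.036 ] w 0.0287 c [0.4973 0.1925 0.036 ]
lattice low z14 [0.4987 0.1774 0.014 ] [0.4958 0.2072 0.014 ] w 0.0299 c [0.49725 0.1923  0.014  ]
well far edge [0.472 0.175 0.014] [0.4689 0.2048 0.014 ] w 0.03 c [0.47045 0.1899  0.014  ]
[0.50184099 0.19202785 0.1009125 ]
```

The crop is consistent with the known sizes: the plate's width measures 28.8 mm and its mid-plane is at about (0.501, 0.193), within 1 mm of the TCP. I'll descend and grasp.

{"op": "drive_tool", "data": {"commands": [{"dp": [0.004,0.004,0.1],"twist": [0,0,0]},{"dp": [0,0,0.1],"twist": [0,0,0]},{"dp": [0,0,0.08],"twist": [0,0,0]},{"dp": [0,0,0.05],"twist": [0,0,0]},{"dp": [0,0,0],"twist": [0,0,0]},{"dp": [0,0,0],"twist": [0,0,0]},{"dp": [0,0,0],"twist": [0,0,0]}]}}

```text
clock: 4.8
position: [0.5011, 0.1925, 0.0346]
eef_rot: [3.141, 0.002, -3.045]
contact_force: [-0.4, 0.3, 0.5]
width: 0.0878
finger_force: 0.0
```

{"op": "drive_tool", "data": {"commands": [{"dp": [0,0,0],"twist": [0,0,0]},{"dp": [0,0,0],"twist": [0,0,0]},{"dp": [0,0,0],"twist": [0,0,0]},{"dp": [0,0,0],"twist": [0,0,0]},{"dp": [0,0,0],"twist": [0,0,0]},{"dp": [0,0,0],"twist": [0,0,0]},{"dp": [0,0,0],"twist": [0,0,0]},{"dp": [0,0,0],"twist": [0,0,0]},{"dp": [0,0,0],"twist": [0,0,0]},{"dp": [0,0,0],"twist": [0,0,0]}], "gripper": 24}}

```text
clock: 5.8
position: [0.5006, 0.1924, 0.0336]
eef_rot: [3.142, -0.0, -3.045]
contact_force: [-0.3, -1.2, -0.7]
width: 0.0277
finger_force: 30.0
```

{"op": "drive_tool", "data": {"commands": [{"dp": [0,0,-0.05],"twist": [0,0,0]},{"dp": [0,0,-0.1],"twist": [0,0,0]},{"dp": [0,0,-0.15],"twist": [0,0,0]},{"dp": [0,0,-0.15],"twist": [0,0,0]},{"dp": [0,0,-0.15],"twist": [0,0,0]},{"dp": [0,0,-0.15],"twist": [0,0,0]},{"dp": [0,0,-0.15],"twist": [0,0,0]},{"dp": [0,0,0],"twist": [0,0,0]},{"dp": [0,0,0],"twist": [0,0,0]}]}}

```text
clock: 6.7
position: [0.5004, 0.1924, 0.2141]
eef_rot: [3.142, 0.001, -3.045]
contact_force: [-0.4, 0.5, -0.4]
width: 0.028
finger_force: 30.0
```

```bash
cat > tgt.py <<'E'
from h import *
L=np.array([.649,-.131,.2965]); n=np.array([.319,-.948])  # refine later
OFF=np.array([-.009,0,.0131])
def target(phi=0,n=n,L=L,off=OFF):
    n=n/np.linalg.norm(n)
    a=np.r_[n,1]/2**.5; z=Ro.from_rotvec(a*phi).apply(np.r_[n,-1]/2**.5); x=-a
    R=np.c_[x,np.cross(z,x),z]; return L-.15*a-R@off, R
def delta(P,R):
    st=get_state();R0=Ro.from_euler("xyz",st["eef_rot"]).as_matrix()
    rv=Ro.from_matrix(R0.T@R).as_rotvec()
    print("P",np.round(P,4),"at",np.round(st["position"],4),"rotvec deg",np.degrees(rv).round(2),"twist",(np.degrees(rv)/360).round(4),"dp in tool0",(R0.T@(P-st["position"])/.2).round(4),"dp in final tool",(R.T@(P-st["position"])/.2).round(4))
E
python3 - <<'E'
from tgt import *
P,R=target();delta(P,R);print(get_state()["qpos"],get_state()["width"])
for p in (-1,-.5,.5,1): delta(*target(p))
# fine: lens crop from top
im=viewer.snapshot("top");cv2.imwrite("pics/top1c.png",cv2.resize(im[90:200,290:400],None,fx=5,fy=5,interpolation=cv2.INTER_CUBIC))
E
```

```text
P [ 0.6102 -0.0157  0.1933] at [0.5004 0.1924 0.2141] rotvec deg [ 30.13 -37.86  72.66] twist [ 0.0837 -0.1052  0.2018] dp in tool0 [-0.4462 -1.0883  0.104 ] dp in final tool [-0.7477  0.1884  0.8943]
[ 1.48417655e-01  3.72059384e-01  1.52742960e+00 -1.84356604e-05
  1.24129276e+00 -1.51864541e+00] 0.0280007254015845
P [ 0.622  -0.0162  0.1891] at [0.5004 0.1924 0.2141] rotvec deg [76.35  1.75 88.95] twist [0.2121 0.0048 0.2471] dp in tool0 [-0.5047 -1.0966  0.1254] dp in final tool [-0.7477  0.9094  0.2946]
P [ 0.6165 -0.0147  0.1922] at [0.5004 0.1924 0.2141] rotvec deg [ 53.52 -19.32  82.36] twist [ 0.1487 -0.0537  0.2288] dp in tool0 [-0.4781 -1.0867  0.1097] dp in final tool [-0.7477  0.6255  0.6865]
P [ 0.6046 -0.0187  0.1922] at [0.5004 0.1924 0.2141] rotvec deg [  6.47 -53.91  60.2 ] twist [ 0.018  -0.1498  0.1672] dp in tool0 [-0.4169 -1.1009  0.1097] dp in final tool [-0.7477 -0.2948  0.8671]
P [ 0.6011 -0.0232  0.1891] at [0.5004 0.1924 0.2141] rotvec deg [-17.26 -67.4   45.17] twist [-0.0479 -0.1872  0.1255] dp in tool0 [-0.3973 -1.1215  0.1253] dp in final tool [-0.7477 -0.7059  0.6116]
```

View pics/top1c.png

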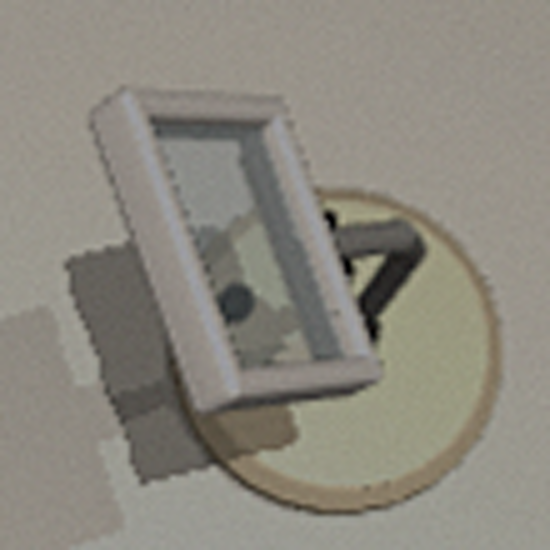

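The crop shows the lens frame clearly: upper outer edge from (125,88) to (237,403) and lower edge from (280,97) to (380,375). I'll use these to refine the lens azimuth and centre.

```bash
python3 - <<'E'
from tgt import *
m=viewer.camera_model("top")
f=lambda c,r,z: at_z(m,(290+(c+.5)/5-.5,90+(r+.5)/5-.5),z)
A,B=f(125,88,.342),f(237,403,.342);C,D=f(280,97,.267),f(380,375,.267)
for p,q in((A,B),(C,D)):
    d=(q-p)[:2];print("len",np.linalg.norm(d),"n from edge",np.array([-d[1],d[0]])/np.linalg.norm(d),np.round((p+q)/2,4))
mid=(A+B+C+D)/4;print("front face mid",mid)
k=(f(152,120,.34)+f(275,125,.27)+f(340,355,.27)+f(238,370,.34))/4;print(k)
s=viewer.camera_model("side");im=viewer.snapshot("side")
for q in("lens",):
  for c in ("side",): print([(a["xy"],a["conf"]) for a in finder.place_of(c,q)])
E
```

```text
len 0.12453062059136785 n from edge [ 0.28458116 -0.95865195] [ 0.6385 -0.1023  0.342 ]
len 0.12026407187958586 n from edge [ 0.27976776 -0.96006771] [ 0.6623 -0.1713  0.267 ]
front face mid [ 0.65040272 -0.13676525  0.3045    ]
[ 0.64937739 -0.13470701  0.305     ]
[([353.5, 174.4], 0.87)]
```

```bash
sed -i 's/^L=.*/L=np.array([.6487,-.130,.2965]); n=np.array([.290,-.957])/' tgt.py; python3 - <<'E'
from tgt import *
delta(*target())
E
```

```text
P [ 0.6134 -0.0135  0.1933] at [0.5001 0.1923 0.2126] rotvec deg [ 30.69 -37.67  74.35] twist [ 0.0853 -0.1046  0.2065] dp in tool0 [-0.4653 -1.0788  0.0955] dp in final tool [-0.7445  0.2437  0.8808]
```

{"op": "drive_tool", "data": {"commands": [{"dp": [0,0,0],"twist": [0.00569,-0.00697,0.01377]},{"dp": [0,0,0],"twist": [0.00569,-0.00697,0.01377]},{"dp": [0,0,0],"twist": [0.00569,-0.00697,0.01377]},{"dp": [0,0,0],"twist": [0.00569,-0.00697,0.01377]},{"dp": [0,0,0],"twist": [0.00569,-0.00697,0.01377]},{"dp": [0,0,0],"twist": [0.00569,-0.00697,0.01377]},{"dp": [0,0,0],"twist": [0.00569,-0.00697,0.01377]},{"dp": [0,0,0],"twist": [0.00569,-0.00697,0.01377]},{"dp": [0,0,0],"twist": [0.00569,-0.00697,0.01377]},{"dp": [0,0,0],"twist": [0.00569,-0.00697,0.01377]},{"dp": [0,0,0],"twist": [0.00569,-0.00697,0.01377]},{"dp": [0,0,0],"twist": [0.00569,-0.00697,0.01377]},{"dp": [0,0,0],"twist": [0.00569,-0.00697,0.01377]},{"dp": [0,0,0],"twist": [0.00569,-0.00697,0.01377]},{"dp": [0,0,0],"twist": [0.00569,-0.00697,0.01377]},{"dp": [0,0,0],"twist": [0,0,0]},{"dp": [0,0,0],"twist": [0,0,0]}]}}

```text
clock: 8.55
position: [0.5005, 0.1925, 0.2129]
eef_rot: [-3.14, 0.785, 1.868]
contact_force: [0.2, 0.2, 0.0]
width: 0.0278
finger_force: 30.0
```

```bash
python3 - <<'E'
from tgt import *
delta(*target());print(get_state()["qpos"])
E
```

```text
P [ 0.6134 -0.0135  0.1933] at [0.5005 0.1925 0.2129] rotvec deg [ 0.05 -0.04  0.12] twist [ 0.0001 -0.0001  0.0003] dp in tool0 [-0.7448  0.2395  0.8817] dp in final tool [-0.7436  0.2418  0.882 ]
[ 0.45088897  0.51850618  1.49702311 -0.79417381  1.36364025  0.42300526]
```

{"op": "drive_tool", "data": {"commands": [{"dp": [-0.062,0.02,0.0735],"twist": [0,0,0]},{"dp": [-0.062,0.02,0.0735],"twist": [0,0,0]},{"dp": [-0.062,0.02,0.0735],"twist": [0,0,0]},{"dp": [-0.062,0.02,0.0735],"twist": [0,0,0]},{"dp": [-0.062,0.02,0.0735],"twist": [0,0,0]},{"dp": [-0.062,0.02,0.0735],"twist": [0,0,0]},{"dp": [-0.062,0.02,0.0735],"twist": [0,0,0]},{"dp": [-0.062,0.02,0.0735],"twist": [0,0,0]},{"dp": [-0.062,0.02,0.0735],"twist": [0,0,0]},{"dp": [-0.062,0.02,0.0735],"twist": [0,0,0]},{"dp": [-0.062,0.02,0.0735],"twist": [0,0,0]},{"dp": [-0.062,0.02,0.0735],"twist": [0,0,0]},{"dp": [0,0,0],"twist": [0,0,0]},{"dp": [0,0,0],"twist": [0,0,0]},{"dp": [0,0,0],"twist": [0,0,0]}]}}

```text
clock: 10.05
position: [0.6128, -0.0131, 0.1944]
eef_rot: [3.14, 0.785, 1.864]
contact_force: [0.1, -0.2, 0.0]
width: 0.0278
finger_force: 30.0
```

```bash
python3 - <<'E'
from tgt import *
delta(*target());st=get_state();print(st["qpos"],st["width"])
R=Ro.from_euler("xyz",st["eef_rot"]).as_matrix()
O=[]
for c in("side","top","wrist"):
    m=viewer.camera_model(c);im=viewer.snapshot(c)
    for q,off in(("green_face",OFF),("green_mid",OFF+[.006,0,-.0045])):
        e=proj(m,st["position"]+R@off)
        print(c,q,e.round(1),[(np.round(a["xy"],1).tolist(),round(a["conf"],2)) for a in finder.place_of(c,q)[:2]])
    u,v=e.astype(int);cr=im[max(v-60,0):v+60,max(u-65,0):u+65];O.append(cv2.resize(cr,(260,240),interpolation=cv2.INTER_NEAREST));print(c,u-65,v-60,cr.shape)
cv2.imwrite("pics/fin.png",cv2.convertScaleAbs(np.hstack(O),alpha=1.4))
E
```

```text
P [ 0.6134 -0.0135  0.1933] at [ 0.6128 -0.0131  0.1944] rotvec deg [ 0.09 -0.01 -0.02] twist [ 0.0003 -0.     -0.0001] dp in tool0 [0.0018 0.002  0.0059] dp in final tool [0.0018 0.002  0.0059]
[ 0.04698924  0.56345169  1.47694792 -0.89291636  1.07498102  0.18979478] 0.027764811920503837
side green_face [307.9 202.4] [([309.1, 202.7], 0.64), ([239.3, 219.9], 0.51)]
side green_mid [305.1 201.8] [([304.6, 202.7], 0.53)]
side 240 141 (120, 130, 3)
top green_face [283.8 168.7] [([284.5, 168.2], 0.7), ([285.5, 169.3], 0.57)]
top green_mid [280.5 169.9] [([279.7, 167.9], 0.71)]
top 215 109 (120, 130, 3)
wrist green_face [275.3 289.4] [([275.6, 289.8], 0.6)]
wrist green_mid [275.2 283.1] [([277.5, 285.1], 0.91)]
wrist 210 223 (120, 130, 3)
```

View pics/fin.png

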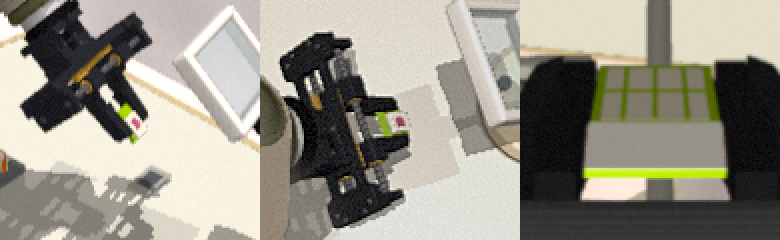

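The three crops show the block held by its side edges, with the wax and pink tissue facing the lens and everything clear. The networks agree with the predicted pixels to about 2 px. I'll check the block's tilt in the grip, and let it settle.

{"op": "drive_tool", "data": {"commands": [{"dp": [0.002,0.002,0.005],"twist": [0,0,0]},{"dp": [0,0,0],"twist": [0,0,0]},{"dp": [0,0,0],"twist": [0,0,0]},{"dp": [0,0,0],"twist": [0,0,0]},{"dp": [0,0,0],"twist": [0,0,0]},{"dp": [0,0,0],"twist": [0,0,0]},{"dp": [0,0,0],"twist": [0,0,0]},{"dp": [0,0,0],"twist": [0,0,0]}]}}

```text
clock: 11.3
position: [0.6137, -0.0141, 0.1933]
eef_rot: [3.139, 0.786, 1.863]
contact_force: [0.2, 0.3, 0.8]
width: 0.0279
finger_force: 30.0
```

```bash
python3 - <<'E'
from tgt import *
delta(*target());st=get_state();m=viewer.camera_model("wrist")
R=Ro.from_euler("xyz",st["eef_rot"]).as_matrix()
e=lambda x,y,z:(((proj(m,st["position"]+R@np.array([x,y,z]))-[210,223])*2)+[520,0]).round(0).tolist()
print("pred (in fin.png): low-end back L/R",e(.003,-.01425,.0286),e(.003,.01425,.0286),"label start",e(.003,-.01425,-.0024),e(.003,.01425,-.0024),"top front",e(-.003,-.01425,-.0114),e(-.003,.01425,-.0114))
print(np.abs(st["qd"]).max(),st["finger_force"],st["width"])
E
```

```text
P [ 0.6134 -0.0135  0.1933] at [ 0.6137 -0.0141  0.1933] rotvec deg [ 0.05  0.01 -0.08] twist [ 0.0001  0.     -0.0002] dp in tool0 [ 0.0019 -0.0005 -0.0021] dp in final tool [ 0.0019 -0.0005 -0.0021]
pred (in fin.png): low-end back L/R [595.0, 59.0] [707.0, 59.0] label start [583.0, 122.0] [718.0, 122.0] top front [580.0, 171.0] [722.0, 171.0]
0.0016676739151041163 29.99798455439759 0.02793457227342855
```

```bash
python3 -c "
from bench import ticket
print(ticket.hand_in())"
```

```text
the job is handed in; nothing more can be done
None
```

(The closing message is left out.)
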